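Gauge an unmarked lens in the stepped register gauge

TASK

Take the unmarked lens that stands alone on the blue mat and find its register size in the stepped gauge: starting at the smallest pocket, try it gently in one pocket after the next, setting it down onto the pocket's mouth, and go on to the next larger one only if it will not enter. Leave it standing fully home in the first pocket it enters, barrel flat on the gauge; never let it into a larger pocket than its own, and leave the lenses in the tray and the other things alone.

Things in the scene. Friction and masses are not known exactly. Their poses are not given: they have to be found in the camera images.
- lens_a: one of three lookalike lenses, about 0.12 kg: black knurled barrel 36 mm wide, 34 mm tall, glass on top; below it a plain steel register (spigot) 8 mm long, foot chamfered 0.8 mm. The registers are 23, 26 and 29 mm; which lens has which is not known. Origin: centre of the register's foot, 42 mm below the top, 8 mm below the barrel; z up. Stands on the mat (the one to gauge) or in the tray
- lens_b: one of three lookalike lenses, about 0.12 kg: black knurled barrel 36 mm wide, 34 mm tall, glass on top; below it a plain steel register (spigot) 8 mm long, foot chamfered 0.8 mm. The registers are 23, 26 and 29 mm; which lens has which is not known. Origin: centre of the register's foot, 42 mm below the top, 8 mm below the barrel; z up. Stands on the mat (the one to gauge) or in the tray
- lens_c: one of three lookalike lenses, about 0.12 kg: black knurled barrel 36 mm wide, 34 mm tall, glass on top; below it a plain steel register (spigot) 8 mm long, foot chamfered 0.8 mm. The registers are 23, 26 and 29 mm; which lens has which is not known. Origin: centre of the register's foot, 42 mm below the top, 8 mm below the barrel; z up. Stands on the mat (the one to gauge) or in the tray
- gauge: aluminium gauge fixed on the black breadboard: flat bar 184 mm long (its y axis), 18 mm high, width growing in steps of 44, 50, 56, 62 mm towards +y; in its top four round blind pockets 13 mm deep, 46 mm apart, for registers of 20, 23, 26 and 29 mm, each bored 1 mm over its size. Engraved dots (1 to 4) count the steps. Origin: centre of the underside; z up
- step1 (a point): centre of pocket 1 (20 mm, the smallest, at the narrow end) at the level of the gauge's top face; a lens that is fully home has its origin 8 mm below this point. Hard metal: the press of lens on gauge must stay gentle, under 25 N
- step2 (a point): centre of pocket 2 (23 mm) at the level of the gauge's top face; a lens that is fully home has its origin 8 mm below this point. Hard metal: the press of lens on gauge must stay gentle, under 25 N
- step3 (a point): centre of pocket 3 (26 mm) at the level of the gauge's top face; a lens that is fully home has its origin 8 mm below this point. Hard metal: the press of lens on gauge must stay gentle, under 25 N
- step4 (a point): centre of pocket 4 (29 mm, the largest, at the wide end) at the level of the gauge's top face; a lens that is fully home has its origin 8 mm below this point. Hard metal: the press of lens on gauge must stay gentle, under 25 N
- mat: blue lens mat, 100 x 100 x 4 mm, fixed on the breadboard (whose top is 20 mm above the work surface); origin: centre of the underside. One lens stands on it, within 22 mm of its centre
- tray: grey open tray, 64 x 132 x 16 mm, floor 4 mm thick, fixed, with two compartments side by side along its y; its centre is 110 mm from the mat's; two lenses stand in it; origin: centre of the underside
- driver: hand driver with red handle, 150 mm long, lying at the breadboard's near edge; leave alone
- mount: mirror mount on a steel post, 97 mm high, standing at the breadboard's far edge; origin: centre of the underside; leave alone

How it is judged:
By the outcome, as a careful person would: the job done as asked, in the order asked, and still so for the second after the job is handed in, with the robot touching nothing.
It also fails if it takes over 72 s, if anything falls off the work surface, if the arm or the gripper's body presses on something with over 40 N, if the wrist force passes 120 N, or if a joint passes its speed limit or range.

ROBOT

A 7-joint arm with a two-finger parallel gripper is mounted at the origin on the work surface. World frame = base frame: x ahead of the robot, y to its left, z up, the work surface at z = 0. Lengths are in mm, angles in rad, forces in N, time in s.
With the tool pointing down it reaches from about 400 to 925 mm from the base axis. Payload 4.1 kg.
Tool frame: the origin (TCP) lies on the mounting face of the last link; the fingertips stand 173 mm ahead of it and the grasp point (between the pads) lies r.grip_point_offset ahead of it (r.grip_point_offset is the distance from the TCP to the grasp point, in mm); z points along the fingers, y is the line along which they close (so a half turn about z gives the same grasp; the last joint's range is limited). The gripper opens to 85 mm and grips with 20 to 120 N. Pads are 22 mm wide; open, the fingers measure 114 mm over their backs; the gripper's body (76 mm by 85 mm) begins 54 mm behind the grasp point. The pads swing forward as they close: fully open they stand 13 mm farther back than shut.
Start: joints at [-1.387, 0.398, 0.045, 1.537, -0.019, 1.207, -0.051], TCP at [181.35, 624.203, 404.747] pointing down, gripper open.
Joint ranges: [-2.82, 2.82], [-0.49, 2.23], [-1.37, 1.46], [0, 2.46], [-1.36, 4.5], [0.23, 2], [-2.94, 2.94]. Speed limits (rad/s): [2.57, 2.57, 3.14, 3.14, 3.14, 3.14, 3.14].

INTERFACE

Orientations are given as a rotation vector (axis times angle).
In Python, from rig import sensors, read_camera, order, r gives the robot as it stands.
- The arm moves only by the tool servo_tool, never from a script. Its argument "plan" is one flat list of numbers, 5 for each row, row after row: the opening, from -1 (shut) to 1 (fully open), then the shift along the world's x, y, z in mm, then the turn about the world's z in degrees. In form: [hand, dx, dy, dz, turn, hand, dx, dy, dz, turn, ...]. A call has 1 to 10 rows; each row is the pose to reach, as a shift and turn from the pose commanded when the call began; what a row does not reach only later rows make up. A row lasts 1/8 s, in which the tool goes at most 62.5 mm and 10.7 degrees, less where a joint would pass 70% of its speed; a pose out of reach is approached as far as the arm can. A call with a gripper value outside its range is refused whole. The fingers move at their own pace and stop on an object; "squeeze" is the grip in N (left out, the last holds). Time passes only in rows, so rows that repeat a pose let the fingers close. It gives the time, the measured TCP pose, the force, the opening and the grip force at its end, in the units of the state.
- sensors.get_obs(): the state, without advancing time (a new reading comes with each control period).
- read_camera(name): name is "scene" or "top" or "wrist"; returns a dict with "frame" (384x512x3 uint8, blue, green, red), "fov_y" (degrees; the focal length in pixels is half the picture's height over the tangent of half this angle, whatever the lens; pixels are square), "cx", "cy" (the principal point, pixels), "distortion" ([k1, k2, p1, p2, k3] as OpenCV has them; the pictures are not rectified), "position" and "orientation" of the camera in the world. Camera axes: x right, y down, z forward; pixel columns grow to the right and rows downward; lengths in mm; the calibration is good to about 2 mm. A picture is of the moment at which its call begins. There is no depth.
- order.hand_in(): hands the job in; it is judged then, once.
The state is a dict: "time": time; "qpos": joint angles; "qvel": joint speeds; "effort": joint torques, N m; "ee_pos": TCP position; "tool_rot": TCP orientation; "ft_force": force on the tool from outside, world axes, zero at the start; "wrist_torque": the same for the moment, N m; "grip_width": finger opening in mm; "gripper_force": force on a finger pad.
Only numpy, scipy, OpenCV 4.12 (cv2) and the standard library are available. Lean on these libraries where they do the work, as an engineer would, in place of code of your own. Each camera call takes 0.05 s, during which the arm holds its last target. There are 200 camera calls.

## Working session

There is one attempt and no reset: what is moved stays moved. The work goes in short steps, Python scripts to look and compute and a tool call to move; the robot and the scene stay as the last step left them, time stands still between calls to the robot, and variables do not carry over. Pictures are saved under pics/ and viewed, at most 10 in all, crops included, and the job is handed in when it is done.

Besides the shell and the picture viewer there is one more tool, called after "Emit:" as name(argument=value, ...), one argument or row to a line, values as JSON. servo_tool: Moves the arm, as the interface text tells. Its arguments: {"type":"object","properties":{"plan":{"type":"array"},"squeeze":{"type":"number"}},"required":["plan"]}

```bash
mkdir -p pics
cat > h.py <<'E'
import numpy as np, cv2
from scipy.spatial.transform import Rotation as R
from rig import sensors, read_camera, order, r
def K(c):
    f=c["frame"].shape[0]/2/np.tan(np.radians(c["fov_y"])/2)
    return np.array([[f,0,c["cx"]],[0,f,c["cy"]],[0,0,1.]])
def rot(c):
    o=np.array(c["orientation"],float)
    return o if o.shape==(3,3) else R.from_rotvec(o).as_matrix()
def ray(c,px,z):
    p=cv2.undistortPoints(np.array(px,float).reshape(-1,1,2),K(c),np.array(c["distortion"],float)).reshape(-1,2)
    d=np.c_[p,np.ones(len(p))]@rot(c).T; o=np.array(c["position"],float)
    return o+d*((z-o[2])/d[:,2])[:,None]
def proj(c,P):
    M=rot(c).T; t=-M@np.array(c["position"],float)
    return cv2.projectPoints(np.array(P,float).reshape(-1,1,3),cv2.Rodrigues(M)[0],t,K(c),np.array(c["distortion"],float))[0].reshape(-1,2)
E
python3 - <<'E'
from h import *
fs=[]
for n in ["scene","top","wrist"]:
    c=read_camera(n); cv2.imwrite(f"pics/{n}0.png",c["frame"]); fs.append(c["frame"])
    print(n,c["position"],c["orientation"],c["fov_y"],c["distortion"])
print(r.grip_point_offset,sensors.get_obs())
E
```

```text
scene [1258.10633998   93.23528573  497.81979908] [-1.51681681 -1.72264518  0.96594229] 50.70287857442433 [-0.01074705  0.          0.          0.          0.        ]
top [ 554.06102637  -30.46255838 1058.49880703] [-2.18139548  2.22143315 -0.04007817] 43.598183857004344 [0.00752793 0.         0.         0.         0.        ]
wrist [112.31840622 643.51019267 372.64232837] [2.31860142 1.74240306 0.25140995] 70.15104006352787 [-0.04481551  0.          0.          0.          0.        ]
154.70000000000002 {'time': 0.15, 'qpos': array([-1.38700021,  0.39903052,  0.0450549 ,  1.53758659, -0.01871496,
        1.20688322, -0.05072286]), 'qvel': array([ 0.00017616, -0.00199995,  0.00053334, -0.00058599,  0.00161441,
       -0.00155451, -0.00053373]), 'effort': array([ 2.04702708e-03, -4.75563562e+01,  1.36676364e+00, -2.54512256e+01,
        1.17061791e-02,  6.59038356e-03, -5.67490375e-06]), 'ee_pos': array([181.27592268, 623.98205945, 403.89855066]), 'tool_rot': array([-4.42611875e-01, -3.11014114e+00,  2.32705794e-03]), 'ft_force': array([ 0.10455416, -0.50500386,  0.45163884]), 'wrist_torque': array([ 0.00978303, -0.00161053, -0.01954769]), 'gripper_force': 0.0, 'grip_width': 85.52944434510879}
```

View pics/top0.png

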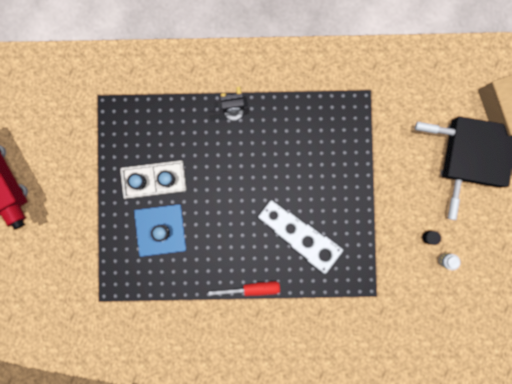

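View pics/scene0.png

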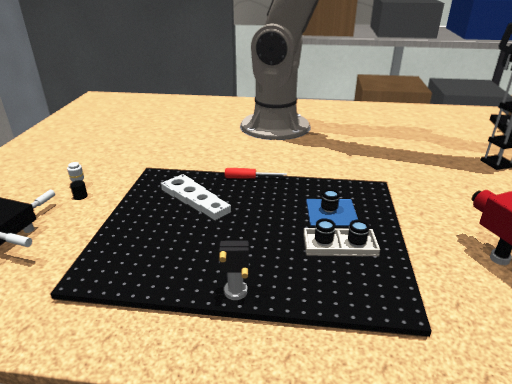

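The top view shows the mat lens at about (160,233), the tray lenses at (136,181) and (166,178), and the gauge pockets from the narrow end at (273,215), (291,229), (308,242), (325,255). The scene view shows the same layout, with the mount at the far edge and the driver at the near edge.

Run:
```python
from h import *
c=read_camera("top"); im=c["frame"]; g=cv2.cvtColor(im,cv2.COLOR_BGR2GRAY); hsv=cv2.cvtColor(im,cv2.COLOR_BGR2HSV)
# gauge
m=((g>140)&(hsv[...,1]<60)).astype(np.uint8); m[:, :240]=0; m[:,360:]=0; m[:190]=0; m[280:]=0
cs,h=cv2.findContours(m,cv2.RETR_CCOMP,cv2.CHAIN_APPROX_NONE)
k=max(range(len(cs)),key=lambda i:cv2.contourArea(cs[i]))
print("gauge rect",cv2.minAreaRect(ray(c,cs[k].reshape(-1,2),38)[:,:2].astype(np.float32)))
P=[]
for i,q in enumerate(cs):
    if h[0][i][3]==k and cv2.contourArea(q)>15:
        (u,v),s,a=cv2.minAreaRect(q); M=cv2.moments(q); P.append((M['m10']/M['m00'],M['m01']/M['m00']))
P=sorted(P); W=ray(c,P,38); print(np.round(P,1),np.round(W,1)); print(np.linalg.norm(np.diff(W,axis=0),axis=1))
b=((hsv[...,0]>95)&(hsv[...,0]<125)&(hsv[...,1]>110)&(hsv[...,2]>90)).astype(np.uint8); b[:200]=0;b[265:]=0;b[:,:125]=0;b[:,195:]=0
cs,_=cv2.findContours(b,cv2.RETR_EXTERNAL,cv2.CHAIN_APPROX_NONE); q=max(cs,key=cv2.contourArea)
print("mat",cv2.minAreaRect(ray(c,q.reshape(-1,2),24)[:,:2].astype(np.float32)))
f=np.zeros_like(b); cv2.drawContours(f,[q],-1,1,-1)
d=((g<75)&(cv2.erode(f,np.ones((5,5)))>0)).astype(np.uint8); ys,xs=np.nonzero(d); print("lens px",xs.min(),xs.max(),ys.min(),ys.max(),len(xs))
for z in (24+42,50): print(ray(c,[[(xs.min()+xs.max())/2,(ys.min()+ys.max())/2]],z))
o=sensors.get_obs(); M=R.from_rotvec(o["tool_rot"]).as_matrix(); print(M.round(3)); w=read_camera("wrist"); print((rot(w).T@M).round(3), M.T@(np.array(w["position"])-o["ee_pos"]))
```

```text
gauge rect ((513.557373046875, -135.55264282226562), (188.97994995117188, 66.39282989501953), 49.77812194824219)
[[273.1 215. ]
 [290.2 228.2]
 [307.5 241.5]
 [324.7 254.7]] [[ 555.   -80.2   38. ]
 [ 526.4 -115.9   38. ]
 [ 497.6 -152.    38. ]
 [ 469.1 -187.8   38. ]]
[45.75993556 46.17767919 45.73056092]
mat ((527.2258911132812, 163.7530975341797), (101.8072738647461, 101.9551010131836), 6.05286979675293)
lens px 162 169 225 238 42
[[525.016666   143.76376984  66.        ]]
[[524.54844401 146.57245961  50.        ]]
[[-0.96   0.279 -0.   ]
 [ 0.279  0.96  -0.001]
 [-0.    -0.001 -1.   ]]
[[ 0.001  1.    -0.001]
 [-0.959  0.    -0.284]
 [-0.284  0.001  0.959]] [71.66993608 -0.38357884 31.11690867]
```

Emit:
servo_tool(
  plan=[1,15,-20,0,0,1,45,-62,-5,0,1,80,-110,-15,0,1,115,-160,-25,0,1,150,-210,-35,0,1,190,-260,-45,0,1,230,-315,-55,0,1,265,-365,-65,0,1,300,-415,-70,0,1,325,-450,-74,0],
  squeeze=30,
)

```text
time: 1.5
ee_pos: [507.4, 171.6, 330.7]
tool_rot: [0.445, 3.109, -0.0]
ft_force: [0.7, 1.0, -1.0]
grip_width: 85.2
gripper_force: 0.0
```

Emit:
servo_tool(
  plan=[1,10,-14,0,0,1,15,-20,0,0,1,15,-20,0,0,1,15,-20,0,0],
)

```text
time: 2.0
ee_pos: [520.6, 156.0, 330.7]
tool_rot: [-0.438, -3.11, -0.001]
ft_force: [0.0, -0.1, -0.1]
grip_width: 85.4
gripper_force: 0.0
```

Run:
```python
from h import *
c=read_camera("wrist"); im=c["frame"]; cv2.imwrite("pics/w1.png",im)
o=sensors.get_obs(); print(o["time"],o["ee_pos"],o["tool_rot"],o["ft_force"])
g=proj(c,[[521,154,66],[521,154,24]]); print(g)
```

```text
2.05 [520.67380687 155.85617752 330.75975819] [-4.38000556e-01 -3.11044949e+00 -1.16825408e-03] [ 0.44852619 -0.48326117  0.05552133]
[[253.52433153 199.39369181]
 [253.75952795 187.43661598]]
```

View pics/w1.png

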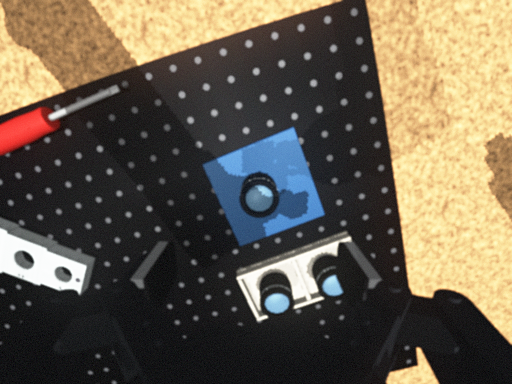

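The wrist view shows the mat lens, with its glass at about (262,197) and barrel around (259,195). The two open fingers are visible below it at about (155,265) and (365,260).

Run:
```python
from h import *
c=read_camera("wrist"); im=c["frame"]; hsv=cv2.cvtColor(im,cv2.COLOR_BGR2HSV)
sub=im[165:235,225:300]; 
print(im[197,262],im[190,230],hsv[197,262],hsv[190,230],im[200,290],hsv[200,290])
# dark barrel mask union glass: not strongly-saturated blue
s=hsv[...,1]; v=hsv[...,2]
dark=(v<60).astype(np.uint8); 
m=np.zeros_like(dark); m[165:228,232:285]=((s<140)|(v<70))[165:228,232:285]
m=cv2.morphologyEx(m,cv2.MORPH_OPEN,np.ones((3,3)))
n,l,st,ce=cv2.connectedComponentsWithStats(m); k=l[195,259]; print(st[k],ce[k])
q=cv2.findContours((l==k).astype(np.uint8),0,1)[0][0]; 
for z in (66,32): 
    W=ray(c,q.reshape(-1,2),z); print(z,cv2.minEnclosingCircle(W[:,:2].astype(np.float32)))
gl=((v>85)&(s<150)).astype(np.uint8); gl[:175]=0; gl[218:]=0; gl[:,:240]=0; gl[:,282:]=0
n,l,st,ce=cv2.connectedComponentsWithStats(gl); k=l[200,262]; print("glass",st[k],ce[k],ray(c,[ce[k]],65.5))
```

```text
[154 129  97] [132  89  54] [103  94 154] [107 151 132] [123  81  47] [107 158 123]
[ 239  173   41   45 1424] [258.85674157 195.02457865]
66 ((518.7208862304688, 159.02877807617188), 20.578125)
32 ((528.4752807617188, 156.66110229492188), 23.57206153869629)
glass [246 184  28  27 572] [259.3006993  197.46853147] [[520.90976525 159.22571455  65.5       ]]
```

Emit:
servo_tool(
  plan=[1,0,2,-15,0,1,0,3,-45,0,1,0,3,-80,0,1,0,3,-108,0,1,0,3,-122,0,1,0,3,-122,0,0.3,0,3,-122,0,0,0,3,-122,0,-0.4,0,3,-122,0,-0.4,0,3,-122,0],
  squeeze=30,
)

```text
time: 3.35
ee_pos: [521.8, 157.3, 209.7]
tool_rot: [0.442, 3.109, 0.002]
ft_force: [-1.1, -0.0, 5.7]
grip_width: 35.1
gripper_force: 29.8
```

Emit:
servo_tool(
  plan=[-0.6,0,0,0,0,-0.6,0,0,0,0,-0.6,0,0,0,0,-0.6,0,0,0,0],
)

```text
time: 3.85
ee_pos: [521.8, 157.4, 209.7]
tool_rot: [0.443, 3.109, 0.002]
ft_force: [-0.5, 1.0, 5.5]
grip_width: 34.9
gripper_force: 29.8
```

Emit:
servo_tool(
  plan=[-0.6,0,0,10,0,-0.6,0,0,35,0,-0.6,0,0,60,0,-0.6,2,-15,70,0,-0.6,6,-40,70,0,-0.6,10,-70,70,0,-0.6,14,-100,70,0,-0.6,18,-125,70,0,-0.6,20,-140,70,0,-0.6,20,-140,70,0],
)

```text
time: 5.1
ee_pos: [541.1, 15.6, 278.5]
tool_rot: [-0.447, -3.109, 0.001]
ft_force: [-0.2, 0.8, -1.3]
grip_width: 35.0
gripper_force: 30.1
```

Emit:
servo_tool(
  plan=[-0.6,0,0,0,0,-0.6,0,0,0,0,-0.6,0,0,0,0],
)

```text
time: 5.48
ee_pos: [541.3, 18.1, 278.7]
tool_rot: [-0.44, -3.111, -0.001]
ft_force: [0.3, -0.4, -0.5]
grip_width: 35.3
gripper_force: 30.1
```

Run:
```python
from h import *
c=read_camera("wrist"); im=c["frame"]; cv2.imwrite("pics/w2.png",im)
o=sensors.get_obs(); print(o["time"],o["ee_pos"],o["tool_rot"],o["ft_force"],o["grip_width"])
e=o["ee_pos"]; M=R.from_rotvec(o["tool_rot"]).as_matrix()
for d in (143.7,185.7): print(proj(c,[e+M@[0,0,d]]))
print(proj(c,[[555,-80.2,38],[526.4,-115.9,38],[497.6,-152,38],[469.1,-187.8,38]]))
```

```text
5.525 [541.32782611  17.90493184 278.72491105] [-4.40703344e-01 -3.11047617e+00 -4.62767537e-04] [-0.69628238 -0.82257122 -0.74539109] 35.12072706242598
[[255.8045132  273.76105182]]
[[255.70758385 235.92200198]]
[[150.14349609 251.45892231]
 [ 98.71044904 232.3429509 ]
 [ 46.14681049 212.49664076]
 [ -5.71707634 192.48896071]]
```

View pics/w2.png

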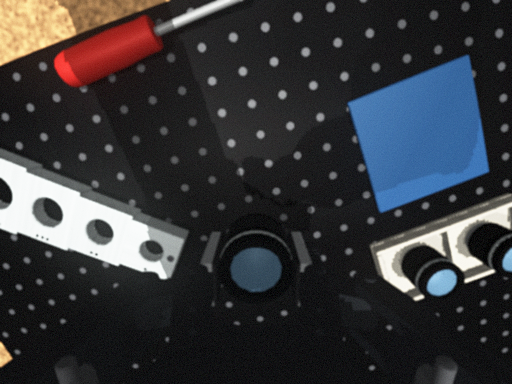

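The wrist view shows the lens held between the pads, with its glass at (256,270). Pockets 1 to 3 are at about (152,250), (100,232) and (47,212), within 2 px of the positions predicted from the top camera.

```bash
cat >> h.py <<'E'
def glass(c):
    im=c["frame"]; hsv=cv2.cvtColor(im,cv2.COLOR_BGR2HSV)
    m=((hsv[...,2]>65)&(hsv[...,1]>60)&(hsv[...,0]>85)&(hsv[...,0]<125)).astype(np.uint8); k=np.zeros_like(m); k[238:300,222:290]=1
    n,l,st,ce=cv2.connectedComponentsWithStats(m*k); i=1+np.argmax(st[1:,4]); return st[i],ce[i]
def pockets(c,x1=200):
    g=cv2.cvtColor(c["frame"],cv2.COLOR_BGR2GRAY); b=(g>120).astype(np.uint8)
    cs,h=cv2.findContours(b,cv2.RETR_CCOMP,cv2.CHAIN_APPROX_NONE); out=[]
    for i,q in enumerate(cs):
        if h[0][i][3]>=0 and 60<cv2.contourArea(q)<6000 and len(q)>5 and q[:,0,0].max()<x1:
            W=ray(c,q.reshape(-1,2),38)[:,:2].astype(np.float32); out.append((cv2.minEnclosingCircle(W),cv2.fitEllipse(W)))
    return out
E
python3 - <<'E'
from h import *
c=read_camera("wrist"); o=sensors.get_obs(); e=o["ee_pos"]; M=R.from_rotvec(o["tool_rot"]).as_matrix()
s,p=glass(c); print(s,p); W=ray(c,[p],e[2]-144.2)[0]; print(W,"tool frame off",M.T@(W-e))
for a,b in pockets(c): print(np.round(a[0],1),round(a[1],1),np.round(b[0],1),np.round(b[1],1))
E
```

```text
[ 231  248   50   44 1731] [255.6181398  269.06123628]
[539.18066018  18.27596676 134.55661399] tool frame off [ 2.22816499e+00 -6.98559043e-02  1.44199984e+02]
[554.2 -78.5] 10.7 [554.3 -78.6] [20.4 20.7]
[ 526.1 -114.8] 12.1 [ 525.9 -114.9] [22.7 23.1]
[ 497.6 -150.7] 13.6 [ 497.4 -150.6] [25.6 26.2]
```

Emit:
servo_tool(
  plan=[-0.6,2,-12,0,0,-0.6,5,-32,0,0,-0.6,9,-57,0,0,-0.6,12,-80,-5,0,-0.6,14,-92,-15,0,-0.6,15,-97,-30,0,-0.6,15,-97,-42,0,-0.6,15,-97,-48,0,-0.6,15,-97,-50,0,-0.6,15,-97,-50,0],
)

```text
time: 6.82
ee_pos: [556.5, -79.4, 228.8]
tool_rot: [0.442, 3.11, 0.0]
ft_force: [0.1, 0.2, -1.5]
grip_width: 34.9
gripper_force: 30.1
```

Emit:
servo_tool(
  plan=[-0.6,0,0,0,0,-0.6,0,0,0,0,-0.6,0,0,0,0],
)

```text
time: 7.2
ee_pos: [556.4, -79.8, 229.0]
tool_rot: [0.443, 3.11, 0.0]
ft_force: [-0.4, -0.3, -1.3]
grip_width: 35.1
gripper_force: 30.1
```

Run:
```python
from h import *
c=read_camera("wrist"); cv2.imwrite("pics/w3.png",c["frame"]); o=sensors.get_obs(); e=o["ee_pos"]; M=R.from_rotvec(o["tool_rot"]).as_matrix()
print(o["time"],e,o["ft_force"]); s,p=glass(c); W=ray(c,[p],e[2]-144.2)[0]; print(s,p,W,M.T@(W-e))
for a,b in pockets(c,300): print(np.round(a[0],1),round(a[1],1),np.round(b[0],1),np.round(b[1],1))
```

```text
7.25 [556.40669108 -79.81368484 228.91431652] [ 0.14129887  0.14389451 -1.49080883]
[ 231  247   50   45 1749] [255.58547742 268.93539165] [554.31961064 -79.4448861   84.71431652] [  2.15465445  -0.26529296 144.19923371]
[ 526.4 -115.4] 13.1 [ 525.9 -115.6] [24.4 25. ]
[ 497.5 -151. ] 13.7 [ 497.4 -150.9] [25.8 26.4]
[ 468.9 -187.2] 15.0 [ 468.9 -186.9] [28.6 29.1]
[ 439.5 -184.1] 3.0 [ 439.4 -184.1] [5.1 5.6]
```

View pics/w3.png

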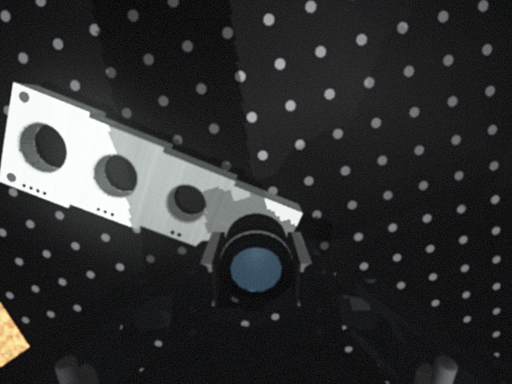

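The wrist view shows the lens over pocket 1 at the narrow end, and the other pockets carry their 2, 3 and 4 dots. The measured lens centre agrees with pocket 1 to within 0.5 mm.

Emit:
servo_tool(
  plan=[-0.6,0,0,-1,0,-0.6,0,0,-2,0,-0.6,0,0,-3,0,-0.6,0,0,-4,0,-0.6,0,0,-4.5,0,-0.6,0,0,-5,0,-0.6,0,0,-5,0],
)

```text
time: 8.12
ee_pos: [556.4, -79.8, 223.8]
tool_rot: [0.443, 3.11, 0.0]
ft_force: [-1.2, 0.7, -0.6]
grip_width: 35.0
gripper_force: 30.2
```

Emit:
servo_tool(
  plan=[-0.6,0,0,-0.5,0,-0.6,0,0,-0.5,0],
)

```text
time: 8.38
ee_pos: [556.4, -79.9, 223.7]
tool_rot: [0.443, 3.11, 0.001]
ft_force: [-1.3, 0.7, 4.7]
grip_width: 35.0
gripper_force: 30.6
```

Emit:
servo_tool(
  plan=[-0.6,0,0,-0.5,0,-0.6,0,0,-0.5,0,-0.6,0,0,-0.5,0],
)

```text
time: 8.75
ee_pos: [556.4, -79.9, 223.6]
tool_rot: [0.443, 3.11, 0.001]
ft_force: [-2.1, 0.4, 9.4]
grip_width: 35.2
gripper_force: 31.0
```

Emit:
servo_tool(
  plan=[-0.6,0,0,3,0,-0.6,0,0,12,0,-0.6,-5,-6,15,0,-0.6,-14,-18,15,0,-0.6,-23,-30,15,0,-0.6,-28,-36,15,0,-0.6,-28,-36,12,0,-0.6,-28,-36,8,0,-0.6,-28,-36,6,0,-0.6,-28,-36,6,0],
)

```text
time: 10.0
ee_pos: [528.5, -115.4, 228.4]
tool_rot: [-0.441, -3.11, -0.0]
ft_force: [-0.1, -0.8, -0.4]
grip_width: 35.0
gripper_force: 30.3
```

Emit:
servo_tool(
  plan=[-0.6,0,0,0,0,-0.6,0,0,0,0],
)

```text
time: 10.25
ee_pos: [528.4, -115.7, 228.8]
tool_rot: [0.442, 3.11, 0.0]
ft_force: [-0.4, 0.3, -0.9]
grip_width: 35.4
gripper_force: 30.3
```

Run:
```python
from h import *
c=read_camera("wrist"); o=sensors.get_obs(); e=o["ee_pos"]; M=R.from_rotvec(o["tool_rot"]).as_matrix()
print(o["time"],e,o["ft_force"]); s,p=glass(c); W=ray(c,[p],e[2]-144.2)[0]; print(s,p,W,M.T@(W-e))
for a,b in pockets(c,300): print(np.round(a[0],1),round(a[1],1),np.round(b[0],1),np.round(b[1],1))
```

```text
10.3 [ 528.44654926 -115.75841514  228.8652112 ] [-0.55065696 -0.47262358 -1.12766505]
[ 230  247   52   45 1807] [255.613171   268.89983398] [ 526.27376042 -115.36288689   84.6652112 ] [  2.239552    -0.2517468  144.19930126]
[ 497.  -151.1] 13.9 [ 497.1 -151.3] [26.4 26.9]
[ 468.8 -186.8] 14.8 [ 467.7 -184.5] [22.8 28.7]
```

Emit:
servo_tool(
  plan=[-0.6,0,0,-1,0,-0.6,0,0,-2,0,-0.6,0,0,-3,0,-0.6,0,0,-4,0,-0.6,0,0,-4.5,0,-0.6,0,0,-5,0,-0.6,0,0,-5.5,0,-0.6,0,0,-5.5,0],
)

```text
time: 11.3
ee_pos: [528.4, -115.8, 223.6]
tool_rot: [0.443, 3.11, 0.0]
ft_force: [-1.7, 0.6, 4.5]
grip_width: 34.8
gripper_force: 30.4
```

Emit:
servo_tool(
  plan=[-0.6,0,0,-0.5,0,-0.6,0,0,-0.5,0,-0.6,0,0,-0.5,0],
)

```text
time: 11.68
ee_pos: [528.4, -115.9, 223.5]
tool_rot: [0.443, 3.11, 0.001]
ft_force: [-1.6, 1.2, 7.1]
grip_width: 35.0
gripper_force: 30.9
```

Emit:
servo_tool(
  plan=[-0.6,0.6,0,0,0,-0.6,1.2,0,0,0,-0.6,1.2,0,0,0],
)

```text
time: 12.05
ee_pos: [529.0, -116.0, 223.5]
tool_rot: [-0.443, -3.108, -0.001]
ft_force: [-3.7, 1.3, 9.8]
grip_width: 34.9
gripper_force: 30.9
```

Emit:
servo_tool(
  plan=[-0.6,-0.6,0,0,0,-0.6,-1.2,0,0,0,-0.6,-1.8,0,0,0,-0.6,-2.4,0,0,0,-0.6,-2.4,0,0,0],
)

```text
time: 12.68
ee_pos: [527.9, -115.8, 223.5]
tool_rot: [0.442, 3.108, 0.001]
ft_force: [-0.4, 0.8, 5.9]
grip_width: 35.3
gripper_force: 30.8
```

Emit:
servo_tool(
  plan=[-0.6,0.6,0.6,0,0,-0.6,1.2,1.2,0,0,-0.6,1.2,1.2,0,0],
)

```text
time: 13.05
ee_pos: [528.4, -115.5, 223.4]
tool_rot: [0.444, 3.11, -0.001]
ft_force: [-2.1, -1.1, 7.1]
grip_width: 35.0
gripper_force: 30.9
```

Emit:
servo_tool(
  plan=[-0.6,0,-0.6,0,0,-0.6,0,-1.2,0,0,-0.6,0,-1.8,0,0,-0.6,0,-2.4,0,0,-0.6,0,-2.4,0,0],
)

```text
time: 13.68
ee_pos: [528.5, -116.2, 223.4]
tool_rot: [-0.442, -3.11, -0.003]
ft_force: [-2.6, 2.7, 8.4]
grip_width: 35.2
gripper_force: 31.0
```

Emit:
servo_tool(
  plan=[-0.6,0,0,2,0,-0.6,0,0,2,0,-0.6,0,0,1,0,-0.6,0,0,0,0,-0.6,0,0,0,0],
)

```text
time: 14.3
ee_pos: [528.3, -117.3, 223.5]
tool_rot: [-0.443, -3.11, -0.001]
ft_force: [-2.7, 0.3, 8.1]
grip_width: 35.2
gripper_force: 31.1
```

Emit:
servo_tool(
  plan=[-0.6,0,0,2,0,-0.6,1.2,1.2,2,0,-0.6,1.2,1.2,2,0,-0.6,1.2,1.2,1,0,-0.6,1.2,1.2,0,0,-0.6,1.2,1.2,0,0],
)

```text
time: 15.05
ee_pos: [529.6, -115.8, 223.6]
tool_rot: [-0.443, -3.11, -0.001]
ft_force: [-2.9, -0.1, 7.1]
grip_width: 35.1
gripper_force: 31.1
```

Emit:
servo_tool(
  plan=[-0.6,0,0,2,0,-0.6,-1.2,1.2,2,0,-0.6,-1.2,1.2,2,0,-0.6,-1.2,1.2,1,0,-0.6,-1.2,1.2,0,0,-0.6,-1.2,1.2,0,0],
)

```text
time: 15.8
ee_pos: [528.4, -114.7, 223.6]
tool_rot: [-0.443, -3.11, -0.001]
ft_force: [-2.4, 0.3, 6.8]
grip_width: 35.1
gripper_force: 31.0
```

Emit:
servo_tool(
  plan=[-0.6,0,0,2,0,-0.6,-1.2,-1.2,2,0,-0.6,-1.2,-1.2,2,0,-0.6,-1.2,-1.2,1,0,-0.6,-1.2,-1.2,0,0,-0.6,-1.2,-1.2,0,0],
)

```text
time: 16.55
ee_pos: [527.1, -115.8, 222.6]
tool_rot: [-0.443, -3.11, -0.0]
ft_force: [1.1, -0.2, -1.5]
grip_width: 34.9
gripper_force: 30.2
```

The lens enters pocket 2 at a corrected offset of −1.2 mm in x: the force vanished and the height followed the command. I'll lower it gently.

Emit:
servo_tool(
  plan=[-0.6,0,0,-0.5,0,-0.6,0,0,-1,0,-0.6,0,0,-1.5,0,-0.6,0,0,-2,0,-0.6,0,0,-2,0],
)

```text
time: 17.18
ee_pos: [527.1, -115.8, 220.7]
tool_rot: [-0.443, -3.11, -0.0]
ft_force: [0.9, 0.0, -0.9]
grip_width: 35.4
gripper_force: 30.2
```

Emit:
servo_tool(
  plan=[-0.6,0,0,-1,0,-0.6,0,0,-2,0,-0.6,0,0,-3,0,-0.6,0,0,-4,0,-0.6,0,0,-4.5,0,-0.6,0,0,-4.5,0],
)

```text
time: 17.92
ee_pos: [527.1, -115.8, 216.2]
tool_rot: [-0.443, -3.11, -0.0]
ft_force: [0.2, -0.2, -0.8]
grip_width: 35.2
gripper_force: 30.2
```

Emit:
servo_tool(
  plan=[-0.6,0,0,-0.5,0,-0.6,0,0,-0.7,0,-0.6,0,0,-0.7,0],
)

```text
time: 18.3
ee_pos: [527.2, -115.8, 215.8]
tool_rot: [0.443, 3.11, 0.0]
ft_force: [-1.8, 0.2, 2.6]
grip_width: 35.3
gripper_force: 30.4
```

Emit:
servo_tool(
  plan=[-0.6,0,0,-0.3,0,-0.6,0,0,-0.3,0,-0.1,0,0,-0.1,0,0.2,0,0,0,0,0.5,0,0,0,0,0.7,0,0,0,0,0.7,0,0,0,0,0.7,0,0,0,0],
)

```text
time: 19.3
ee_pos: [527.2, -115.8, 215.5]
tool_rot: [0.443, 3.11, 0.0]
ft_force: [0.1, -0.6, 0.1]
grip_width: 73.0
gripper_force: 0.0
```

Emit:
servo_tool(
  plan=[0.7,0,0,5,0,0.7,0,0,20,0,0.7,0,0,45,0,0.7,0,0,80,0,0.7,0,0,110,0,0.7,0,0,120,0,0.7,0,0,120,0,0.7,0,0,120,0],
)

```text
time: 20.3
ee_pos: [526.6, -115.6, 334.4]
tool_rot: [-0.442, -3.108, -0.0]
ft_force: [0.1, 0.6, -0.3]
grip_width: 72.4
gripper_force: 0.0
```

Run:
```python
from h import *
c=read_camera("wrist"); o=sensors.get_obs(); print(o["time"],o["ee_pos"],o["ft_force"],o["grip_width"])
s=read_camera("scene")
print(proj(c,[[526,-115.5,38],[526,-115.5,72]]),proj(s,[[526,-115.5,38],[526,-115.5,72]]))
u,v=proj(s,[[526,-115.5,50]])[0].astype(int)
a=cv2.resize(s["frame"][v-35:v+35,u-50:u+50],(560,392),interpolation=2); b=cv2.resize(c["frame"],None,fx=.45,fy=.45)
out=np.zeros((400,795,3),np.uint8); out[:392,:560]=a; out[:b.shape[0],562:562+b.shape[1]]=b
cv2.imwrite("pics/f1.png",out)
```

```text
20.35 [ 526.62839966 -115.59183596  334.2502771 ] [-0.25827261  0.46156831 -0.1473538 ] 72.32905783416031
[[255.76537544 189.02900972]
 [255.80061222 198.96829037]] [[201.69115692 195.92571084]
 [200.57156317 182.3333509 ]]
```

View pics/f1.png

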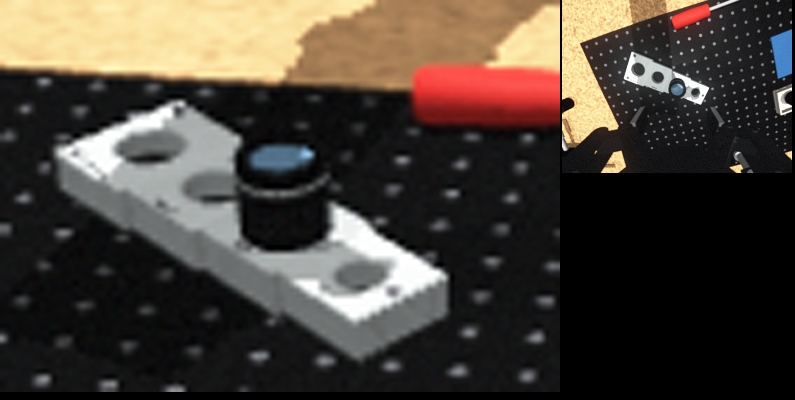

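The scene crop shows the lens upright in pocket 2 at about (285,200), its barrel flat on the gauge with no gap. Pocket 1 (360,275) and pockets 3 and 4 are empty, and the gripper is clear.

```bash
python3 -c "
from rig import order; print(order.hand_in())"
```

```text
the job is handed in; nothing more can be done
None
```

The lens would not enter pocket 1 (20 mm) and went fully home in pocket 2, so its register is 23 mm; it stands there with the barrel flat on the gauge, pockets 3 and 4 were never tried, and the job is handed in.

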